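# Square a ceramic substrate into the corner of a squaring plate with a nudging tool

### The job

Take the nudging tool from its holder block and with its tip push the white ceramic plate gently over the squaring plate: first flat against the stop bar of the far fence, then along that fence against the bar of the left fence, pressing it lightly home (about 3 to 5 N) for half a second against each, so that it ends touching both bars squarely. Ceramic chips: never push it with more than about 12 N, never touch it with the fingers, and leave it flat on the deck. Then stand the tool back in its holder and let go, leaving the other things where they are.

Things in the scene. Friction and masses are not known exactly. Their poses are not given: they have to be found in the camera images.
- squaring_plate: Fixed aluminium plate on the worktop, 10 mm thick, reaching from -80 to +92 mm along its x and -95 to +107 mm along its y; origin on its underside, deck top 10 mm above it. Its x axis points away from the robot, turned by up to 0.35 rad either way; y to the left. Along its far and left edges stand two steel stop bars, 12 mm high, with their rails behind them.
- far_fence: Far fence: aluminium rail fixed on the deck, and before it a steel stop bar 12 x 100 x 12 mm firmly clamped by two screws. Origin on the deck at x = 60, y = 14 mm of the squaring plate, axes as its own. The bar's face (towards the robot) was clamped anywhere from 4 mm before to 4 mm behind this origin along x: the pose does not tell where; feel for it. Face spans y -50 to +50 mm from the origin.
- left_fence: Left fence: aluminium rail fixed on the deck, and before it a steel stop bar 85 x 12 x 12 mm firmly clamped by two screws. Origin on the deck at x = 7.5, y = 75 mm of the squaring plate, axes as its own. The bar's face (towards -y) was clamped anywhere from 4 mm before to 4 mm behind this origin along y: the pose does not tell where; feel for it. Face spans x -42 to +42 mm from the origin.
- substrate: Loose white polished ceramic plate 70 (its x) x 90 (its y) x 8 mm, 0.1 to 0.2 kg, 11 to 39 mm short of each stop bar, up to 0.2 rad askew. Origin: centre of its underside; home within 4 mm of (25, 30, 10) mm of the squaring plate, axes parallel. Friction about 0.35, slides at 0.3 to 1 N. If a corner meets a bar first it may jam askew: push behind the end that stands off to swing it flat.
- nudger: Nudging tool, about 102 mm long, 0.06 kg, standing upright in its holder. Origin at the centre of its lower end; z up along the tool. Round steel rod of 10 mm diameter with a white nylon tip from 0 to 47 mm, round collar of 20 mm diameter at 47 to 50 mm, black handle 22 (its x) x 16 (its y) x 50 mm from 50 to 100 mm; grip the handle across its 16 mm.
- nudger_tip (a point): Centre of the tool's lower end (same point as its origin).
- tool_holder: Fixed grey block 62 x 62 x 45 mm on the worktop, right or left of the squaring plate. Origin at the centre of its underside. One round hole in the middle of the top, 12 mm diameter, chamfered, 38 mm deep (floor 7 mm above the worktop).
- tool_holder_hole0 (a point): Centre of the hole's mouth, on the block's top, 45 mm above the worktop. With the tool standing in it, the tool's origin is 38 mm below this point.
- beaker: Bystander: glass beaker, 73 mm diameter, 90 mm high, on the other side of the squaring plate from the tool holder. Origin at the centre of its underside.
- timer: Bystander: white countdown timer lying flat, 72 x 68 x 19 mm. Origin at the centre of its underside.
- marker: Bystander: marker pen lying flat, 134 mm long. Origin under its middle.
- petri_dish: Bystander: petri dish, 59 mm diameter, 16 mm high. Origin at the centre of its underside.
- buffer_bottle: Bystander: plastic bottle, 55 mm diameter, 121 mm high. Origin at the centre of its underside.
- cuvette: Bystander: clear cuvette lying flat, 46 x 22 x 12 mm. Origin at the centre of its underside.
- tape: Bystander: roll of tape lying flat, 100 mm diameter, 18 mm high. Origin at the centre of its underside.
Things that resemble listed ones, but are neither listed nor needed, are in the scene too. What is meant by the tool_holder is not pink, turquoise or yellow, and is the larger of those in its own colour.

How it is judged:
On the way, in this order (a step that is already met when the one before it is completed fails the run):
1. the tool is lifted out of its holder (height (world z) of nudger_tip above 0.05 m), for 0.1 s.
2. with the tool, the ceramic plate is pressed flat against the far fence's bar with more than 1.5 N (contact force between substrate and far_fence above 1.5 N and contact force between nudger and substrate above 1.5 N and x of far_bar_c0 in the frame of substrate below 0.0425 m and angle between the x axis of substrate and the x axis of squaring_plate, either way round below 0.02 rad), for 0.2 s.
3. with the tool, the ceramic plate is pressed flat against the left fence's bar with more than 1.5 N, still within about 6 mm of the far one (contact force between substrate and left_fence above 1.5 N and contact force between nudger and substrate above 1.5 N and x of far_bar_c0 in the frame of substrate below 0.047 m and y of left_bar_c0 in the frame of substrate below 0.0525 m and angle between the x axis of substrate and the x axis of squaring_plate, either way round below 0.02 rad), for 0.2 s.
At the end, for the whole second after the job is handed in: The ceramic plate lies flat and still on the deck with its far and left edges within 1.5 mm of the stop bars' faces and parallel to them within 0.02 rad; the tool stands released in its holder hole (tip within 5 mm of the hole's axis, at least 34 mm deep, leaning less than 0.2 rad) (x of far_bar_c0 in the frame of substrate below 0.0425 m and y of left_bar_c0 in the frame of substrate below 0.0525 m and angle between the x axis of substrate and the x axis of squaring_plate, either way round below 0.02 rad and angle between substrate's own z axis and vertical below 0.05 rad and linear speed of substrate below 0.01 m/s and horizontal distance between nudger_tip and tool_holder_hole0 below 0.005 m and z of nudger_tip in the frame of tool_holder_hole0 below -0.034 m and angle between nudger's own z axis and vertical below 0.2 rad and linear speed of nudger below 0.02 m/s); the robot touches nothing.
It fails at once if the tool pushes the ceramic plate with more than 12 N (contact force between nudger and substrate above 12 N).
It fails at once if the fingers touch the ceramic plate (contact force between the fingers and substrate above 0.3 N).
It fails at once if the ceramic plate is tipped or leaves the deck (angle between substrate's own z axis and vertical above 0.15 rad or height (world z) of substrate below 0.005 m or height (world z) of substrate above 0.022 m).
It fails at once if a bystander is moved by more than 20 mm (distance of any of beaker, timer, marker, petri_dish, buffer_bottle, cuvette, tape from where it was at the start of the episode above 0.02 m).
It also fails if it takes over 72 s, if anything falls off the work surface, if the arm or the gripper's body presses on something with over 40 N, if the wrist force passes 120 N, or if a joint passes its speed limit or range.

### The arm

A 7-joint arm with a two-finger parallel gripper is mounted at the origin on a cart in front of the work surface, level with it; the furniture and walls round the work are solid. World frame = base frame: x ahead of the robot, y to its left, z up, the work surface at z = 0. Lengths are in m, angles in rad, forces in N, time in s.
With the tool pointing down it reaches from about 0.425 to 0.925 m from the base axis. Payload 6.8 kg.
Tool frame: the origin (TCP) lies at the very end of the fingers, on their centre line; the grasp point (between the pads) lies 19 mm behind it (ctrl.grip_depth is the distance from the TCP to the grasp point, in m); z points along the fingers, y is the line along which they close (so a half turn about z gives the same grasp; the last joint's range is limited). The gripper opens to 85 mm and grips with 20 to 120 N. Pads are 22 mm wide; open, the fingers measure 114 mm over their backs; the gripper's body (76 mm by 85 mm) begins 54 mm behind the grasp point. The pads swing forward as they close: fully open they stand 13 mm farther back than shut.
Start: joints at [-1.357, 0.477, 0.022, 1.555, -0.011, 1.109, -0.083], TCP at [0.213, 0.64, 0.231] pointing down, gripper open.
Joint ranges: [-2.96, 2.96], [-0.34, 2.1], [-1.41, 1.46], [0.24, 2.44], [-1.37, 4.51], [0.17, 1.92], [-2.96, 2.96]. Speed limits (rad/s): [2.39, 2.39, 3.14, 3.14, 3.14, 3.14, 3.14].

### API

Orientations are given as a unit quaternion [x, y, z, w].
In Python, from station import ctrl, vision, models gives the robot as it stands.
- The arm moves only by the shell command python3 -m handwheel 'ROWS' [FORCE]. ROWS is JSON, a list of rows, each a list of 7 numbers: the turn, a rotation vector about the world's x, y, z in rad, then the shift along the world's x, y, z in cm, then the opening in per cent of the stroke, from 0 (shut) to 100 (fully open). A call has 1 to 5 rows; each row shifts and turns the commanded pose from where the row before left it; what a row does not reach is not made up. A row lasts 1/10 s, in which the tool goes at most 50 mm and 8.59 degrees, less where a joint would pass 70% of its speed; a pose out of reach is approached as far as the arm can. A call with a gripper value outside its range is refused whole. The fingers move at their own pace and stop on an object; FORCE is the grip in N (left out, the last holds). Time passes only in rows, so rows that do not move let the fingers close. It gives the time, the measured TCP pose, the force, the opening and the grip force at its end, in the units of the state.
- ctrl.read_state(): the state, without advancing time (a new reading comes with each control period).
- vision.capture(name): name is "side" or "top" or "wrist"; returns a dict with "image" (420x560x3 uint8, red, green, blue), "K" (3x3 intrinsics, pixels), "pose" (4x4, takes a point from camera to world coordinates); the wrist camera has in their place "hand_eye" (4x4, takes a point from camera to tool coordinates, whose origin is the TCP and whose axes are the flange's). Camera axes: x right, y down, z forward; pixel columns grow to the right and rows downward; lengths in m; the calibration is good to about 2 mm. A picture is of the moment at which its call begins: read the wrist's pose just before it. There is no depth.
- ctrl.close_job(): hands the job in; it is judged then, once.
Trained networks look in a picture, given as the dict that the camera call returned (one of the last four; its "shot" number tells which), for a name from the list of things; names that differ only in an ending like _2 or _b are one class to them, and where a whole thing is asked for, a point or a joint stands for the part that bears it (a point fixed in the world has none). Each returns a list of dicts, best first, with "score" (0 to 1); they miss things now and then, are a little off and sometimes report something else, mostly with a low value. They report only what shows in the picture. A call takes as long as a camera call. They do not tell look-alikes from the thing itself.
- models.masks_of(label, picture): "pixels" (420x560 bool, what is visible of it) and "location" ([column, row] in pixels, amid what is visible of it).
The state is a dict: "time_s": time; "joints": joint angles; "joint_velocities": joint speeds; "joint_efforts": joint torques, N m; "tool_pos": TCP position; "orientation": TCP orientation; "contact_force": force on the tool from outside, world axes, zero at the start; "moment": the same for the moment, N m; "gripper_width": opening from 0.0 (shut) to 1.0 (fully open); "gripper_force": force on a finger pad.
Only numpy, scipy, OpenCV 4.12 (cv2) and the standard library are available. Lean on these libraries where they do the work, as an engineer would, in place of code of your own. Each camera call takes 0.05 s, during which the arm holds its last target. There are 200 camera calls.

## Working session

There is one attempt and no reset: what is moved stays moved. The work goes in short steps, Python scripts to look and compute and a shell command to move; the robot and the scene stay as the last step left them, time stands still between calls to the robot, and variables do not carry over. Pictures are saved under pics/ and viewed, at most 13 in all, crops included, and the job is handed in when it is done.

```bash
mkdir -p pics; ls
cat > h.py <<'E'
import numpy as np, cv2
from station import ctrl, vision, models
def save(p,n): cv2.imwrite('pics/'+n+'.png',cv2.cvtColor(p['image'],cv2.COLOR_RGB2BGR))
def campose(p,st=None):
    if 'pose' in p: return np.array(p['pose'])
    from scipy.spatial.transform import Rotation as R
    T=np.eye(4);T[:3,:3]=R.from_quat(st['orientation']).as_matrix();T[:3,3]=st['tool_pos']
    return T@np.array(p['hand_eye'])
def topix(p,X,st=None):
    T=np.linalg.inv(campose(p,st));X=np.atleast_2d(X);c=X@T[:3,:3].T+T[:3,3];u=c@np.array(p['K']).T
    return u[:,:2]/u[:,2:]
def toworld(p,uv,z,st=None):
    T=campose(p,st);uv=np.atleast_2d(uv);d=np.c_[uv,np.ones(len(uv))]@np.linalg.inv(np.array(p['K'])).T@T[:3,:3].T
    o=T[:3,3];return o+d*((z-o[2])/d[:,2])[:,None]
E
python3 - <<'E'
from h import *
s=ctrl.read_state();print(s['time_s'],s['tool_pos'],s['orientation'],s['contact_force'],s['gripper_width'],ctrl.grip_depth)
for n in ('top','side'):
    p=vision.capture(n);save(p,n)
    for l in ('nudger','tool_holder','substrate','squaring_plate','far_fence','left_fence','beaker','timer','buffer_bottle'):
        for m in models.masks_of(l,p)[:4]:
            print(n,l,round(m['score'],2),np.round(m['location']),m['pixels'].sum(),np.round(toworld(p,m['location'],0.02)[0],3))
E
```

```text
pics
0.0 [0.21332405 0.63978877 0.23033464] [ 1.60211281e-01  9.87082332e-01 -8.97566209e-04 -9.81430093e-05] [0.50249584 0.31395457 0.13521435] 1.0018033117723943 0.0187
top nudger 0.53 [359. 212.] 67 [ 0.471 -0.301  0.02 ]
top tool_holder 0.83 [419. 263.] 580 [ 0.324 -0.472  0.02 ]
top tool_holder 0.81 [320. 192.] 236 [ 0.53  -0.186  0.02 ]
top tool_holder 0.77 [359. 252.] 275 [ 0.355 -0.299  0.02 ]
top tool_holder 0.64 [348. 218.] 382 [ 0.455 -0.27   0.02 ]
top substrate 0.9 [257. 178.] 656 [0.57  0.002 0.02 ]
top substrate 0.32 [254. 149.] 298 [0.659 0.012 0.02 ]
top squaring_plate 0.81 [259. 165.] 3061 [ 0.611 -0.003  0.02 ]
top far_fence 0.71 [257. 152.] 290 [0.651 0.005 0.02 ]
top left_fence 0.65 [232. 177.] 256 [0.575 0.079 0.02 ]
top left_fence 0.58 [395. 201.] 329 [ 0.505 -0.406  0.02 ]
top beaker 0.96 [149. 220.] 706 [0.442 0.323 0.02 ]
top timer 0.59 [195. 244.] 411 [0.371 0.183 0.02 ]
top timer 0.26 [350. 216.] 501 [ 0.458 -0.273  0.02 ]
top buffer_bottle 0.72 [130. 162.] 502 [0.619 0.389 0.02 ]
top buffer_bottle 0.33 [391. 241.] 94 [ 0.388 -0.394  0.02 ]
side nudger 0.47 [302. 242.] 228 [ 0.519 -0.163  0.02 ]
side nudger 0.25 [214. 216.] 236 [0.365 0.123 0.02 ]
side nudger 0.2 [313. 214.] 167 [0.64  0.002 0.02 ]
side tool_holder 0.92 [280. 318.] 1267 [ 0.321 -0.465  0.02 ]
side tool_holder 0.82 [302. 262.] 822 [ 0.467 -0.266  0.02 ]
side tool_holder 0.58 [315. 250.] 214 [ 0.527 -0.221  0.02 ]
side tool_holder 0.57 [349. 316.] 1492 [ 0.447 -0.516  0.02 ]
side substrate 0.57 [292. 223.] 356 [ 0.554 -0.033  0.02 ]
side far_fence 0.66 [315. 212.] 182 [0.652 0.014 0.02 ]
side left_fence 0.7 [281. 208.] 164 [0.575 0.092 0.02 ]
side beaker 0.62 [219. 187.] 573 [0.464 0.386 0.02 ]
side timer 0.55 [293. 221.] 294 [ 0.56  -0.023  0.02 ]
side buffer_bottle 0.65 [254. 177.] 487 [0.622 0.449 0.02 ]
side buffer_bottle 0.33 [212. 215.] 226 [0.361 0.134 0.02 ]
```

Run:
```python
import cv2,numpy as np
t=cv2.imread('pics/top.png');s=cv2.imread('pics/side.png')
a=cv2.resize(t[110:310,100:460],None,fx=2.2,fy=2.2,interpolation=cv2.INTER_CUBIC)
cv2.imwrite('pics/a1.png',a[:,:800])
b=cv2.resize(s[150:350,170:400],None,fx=2.9,fy=2.9,interpolation=cv2.INTER_CUBIC)
cv2.imwrite('pics/b1.png',b)
```

```text
(no output)
```

View pics/a1.png

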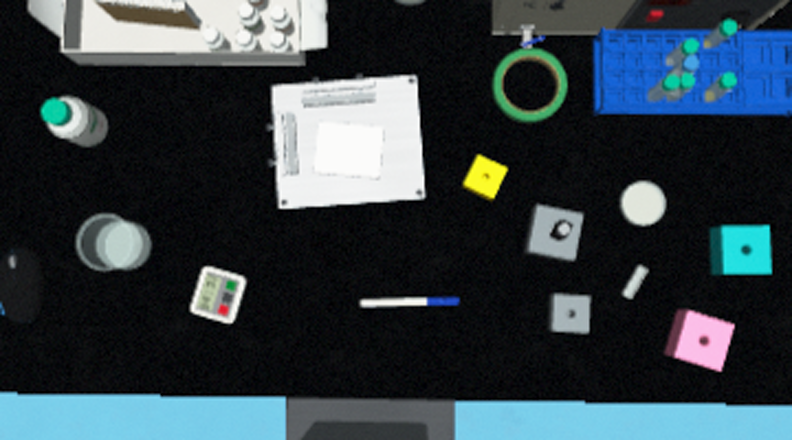

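View pics/b1.png

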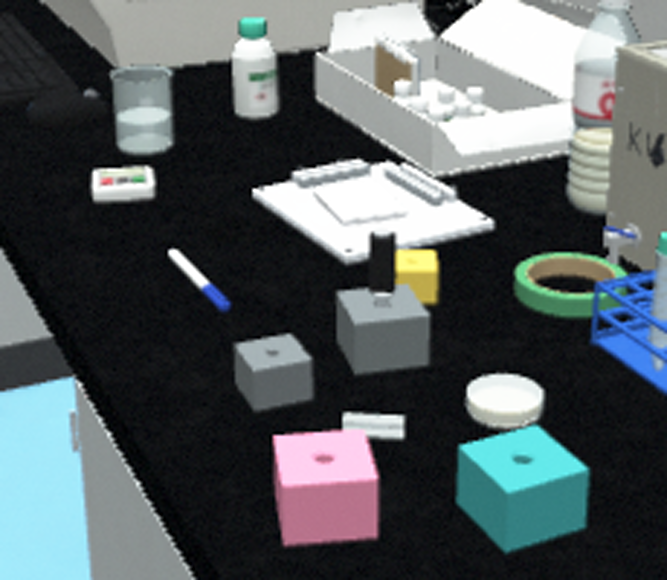

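The tool stands in the large grey block at a1 crop (556,231), full image (353,215). Its look-alikes in the crop are the small grey block (571,313), yellow (486,176), pink (700,340) and turquoise (742,250). By the description I choose the large grey one. The squaring plate is at about (348,142), with fences at the top (far) and left, and the white plate at (349,150). I'll fly over the plate and look from close by.

```bash
python3 -m handwheel '[[0,0,0,2,-4,0.8,100],[0,0,0,2,-4,0.8,100],[0,0,0,2,-4,0.8,100],[0,0,0,2,-4,0.8,100],[0,0,0,2,-4,0.8,100]]' 
python3 -m handwheel '[[0,0,0,2,-4,0.8,100],[0,0,0,2,-4,0.8,100],[0,0,0,2,-4,0.8,100],[0,0,0,2,-4,0.8,100],[0,0,0,2,-4,0.8,100]]' 
python3 -m handwheel '[[0,0,0,2,-4,0.5,100],[0,0,0,2,-4,0.5,100],[0,0,0,2,-4,0.5,100],[0,0,0,2,-4,0.5,100],[0,0,0,0,0,0,100]]'
python3 - <<'E'
from h import *
s=ctrl.read_state();p=vision.capture('wrist');save(p,'w1');print(s['tool_pos'],s['orientation'],s['contact_force'],s['joints']);print(p['K'],p['hand_eye'])
for l in ('nudger','tool_holder','substrate','squaring_plate','far_fence','left_fence'):
    for m in models.masks_of(l,p)[:3]: print(l,round(m['score'],2),np.round(m['location']),m['pixels'].sum(),np.round(toworld(p,m['location'],0.02,s)[0],3))
E
```

```text
time_s: 1.5
tool_pos: [0.3142, 0.4387, 0.2718]
orientation: [0.16, 0.987, 0.0, 0.0]
contact_force: [0.9, -0.3, 0.6]
gripper_width: 1.004
gripper_force: 0.0
time_s: 2.0
tool_pos: [0.414, 0.2386, 0.312]
orientation: [0.16, 0.987, 0.0, 0.0]
contact_force: [1.6, 0.1, 0.4]
gripper_width: 0.996
gripper_force: 0.0
time_s: 2.5
tool_pos: [0.4958, 0.0738, 0.3326]
orientation: [0.165, 0.986, -0.0, 0.002]
contact_force: [0.4, -0.4, 0.1]
gripper_width: 0.998
gripper_force: 0.0
[0.49583701 0.07375056 0.33255691] [ 1.65259857e-01  9.86248607e-01 -4.00496389e-04  1.64475501e-03] [ 0.4369487  -0.36290222  0.09341748] [-0.65387686  0.08970058  0.4139      1.85295562 -0.03642001  1.20399307
  1.01026644]
[[310.05911152   0.         283.27049756]
 [  0.         310.05911152 209.00207869]
 [  0.           0.           1.        ]] [[-1.06597442e-03 -9.47074942e-01 -3.21010774e-01  8.32534234e-02]
 [ 9.99999375e-01 -9.01525411e-04 -6.60917481e-04 -5.69720765e-04]
 [ 3.36539015e-04 -3.21011278e-01  9.47075312e-01 -1.42771350e-01]
 [ 0.00000000e+00  0.00000000e+00  0.00000000e+00  1.00000000e+00]]
nudger 0.96 [ 35. 229.] 736 [ 0.467 -0.334  0.02 ]
tool_holder 0.92 [ 19. 154.] 1375 [ 0.357 -0.288  0.02 ]
tool_holder 0.72 [140. 240.] 1046 [ 0.538 -0.186  0.02 ]
tool_holder 0.59 [ 66. 211.] 2410 [ 0.456 -0.271  0.02 ]
substrate 0.96 [254. 221.] 2470 [ 0.568 -0.002  0.02 ]
substrate 0.72 [516. 177.] 3055 [0.63  0.395 0.02 ]
squaring_plate 0.58 [271. 237.] 10121 [0.602 0.016 0.02 ]
far_fence 0.82 [280. 264.] 1092 [0.653 0.012 0.02 ]
left_fence 0.62 [309. 212.] 968 [0.581 0.086 0.02 ]
left_fence 0.33 [150. 116.] 705 [ 0.372 -0.082  0.02 ]
```

View pics/w1.png

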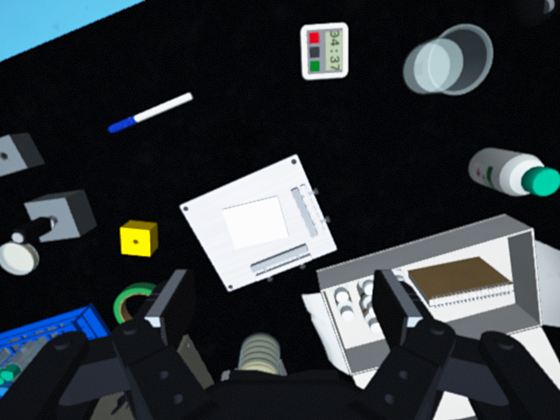

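The wrist view shows the squaring plate with corners at about (296,155), (181,206), (231,291) and (337,249). The ceramic plate is at (254,221), the far rail at (280,262) and the left rail at (305,212). The large grey block with the tool is at (66,211), its handle leaning to (35,229) by perspective.

```bash
cat >> h.py <<'E'
def rect(p,label,z,st,k=0,sub=()):
    m=models.masks_of(label,p)[k]['pixels'].astype(np.uint8)
    c=np.vstack(cv2.findContours(m,cv2.RETR_EXTERNAL,cv2.CHAIN_APPROX_NONE)[0])[:,0].astype(float)
    w=toworld(p,c,z,st)[:,:2]
    (cx,cy),wh,a=cv2.minAreaRect((w*1000).astype(np.float32))
    return (round(cx,1),round(cy,1)),np.round(wh,1),round(a,1)
E
python3 - <<'E'
from h import *
s=ctrl.read_state();p=vision.capture('wrist')
print('plate',rect(p,'squaring_plate',0.01,s));print('sub',rect(p,'substrate',0.018,s))
g=cv2.cvtColor(p['image'],cv2.COLOR_RGB2GRAY)
c=np.array([[296,155],[181,206],[231,291],[337,249]],np.float32).reshape(-1,1,2)
cc=cv2.cornerSubPix(g,c.copy(),(5,5),(-1,-1),(3,50,0.01))[:,0];print(cc)
w=toworld(p,cc,0.01,s)[:,:2]*1000;print(np.round(w,1))
c0=np.array([[-80,107],[-80,-95],[92,-95],[92,107]],float)
def fit(w,c0):
    A=c0-c0.mean(0);B=w-w.mean(0);th=np.arctan2((A[:,0]*B[:,1]-A[:,1]*B[:,0]).sum(),(A*B).sum())
    R=np.array([[np.cos(th),-np.sin(th)],[np.sin(th),np.cos(th)]]);t=w.mean(0)-R@c0.mean(0);return th,t,np.round(w-(c0@R.T+t),1)
print('wrist fit',fit(w,c0))
t=vision.capture('top');g=cv2.cvtColor(t['image'],cv2.COLOR_RGB2GRAY)
print('plate',rect(t,'squaring_plate',0.01,None));print('sub',rect(t,'substrate',0.018,None))
c=np.array([[271,84],[279,208],[425,200],[416,76]],np.float32)/2.2+[100,110]
cc=cv2.cornerSubPix(g,c.astype(np.float32).reshape(-1,1,2),(3,3),(-1,-1),(3,50,0.01))[:,0]
w=toworld(t,cc,0.01)[:,:2]*1000
c1=c0[[3,0,1,2]]
print('top fit',fit(w,c1))
m=models.masks_of('nudger',t)[0];print('tool top',m['location'],toworld(t,m['location'],0.1))
print('holder',[ (rect(t,'tool_holder',0.045,None,k)) for k in range(4)])
E
```

```text
plate ((589.0, 5.7), array([184.3, 210.7]), 4.9)
sub ((572.4, -0.1), array([90.9, 71.8]), 85.6)
[[291.78613 158.36351]
 [181.      206.     ]
 [231.      291.     ]
 [337.      249.     ]]
[[490.8  95. ]
 [507.3 -93.6]
 [676.8 -75.7]
 [656.9 120. ]]
wrist fit (np.float64(0.10840384209025229), array([577.64313037,   4.79412243]), array([[ 4.3, -7.5],
       [-1.1,  4.7],
       [-2.6,  4. ],
       [-0.6, -1.2]]))
plate ((585.8, 3.3), array([181.4, 211.2]), 4.5)Traceback (most recent call last):
  File "<stdin>", line 14, in <module>
  File "h.py", line 16, in rect
    m=models.masks_of(label,p)[k]['pixels'].astype(np.uint8)
      ~~~~~~~~~~~~~~~~~~~~~~~~^^^
IndexError: list index out of range
```

```bash
python3 -m handwheel '[[0,0,0,-0.5,-4.3,-1,100],[0,0,0,-0.5,-4.3,-1,100],[0,0,0,-0.5,-4.3,-1,100],[0,0,0,-0.5,-4.3,-1,100]]' 
python3 -m handwheel '[[0,0,0,-0.5,-4.3,-1,100],[0,0,0,-0.5,-4.3,-1,100],[0,0,0,-0.5,-4.3,-1,100],[0,0,0,-0.5,-4.3,-1,100],[0,0,0,0,0,0,100]]'
python3 - <<'E'
from h import *
s=ctrl.read_state();p=vision.capture('wrist');save(p,'w2');print(s['tool_pos'],s['orientation'],s['joints'])
for l in ('nudger','tool_holder'):
    for m in models.masks_of(l,p)[:3]: print(l,round(m['score'],2),np.round(m['location']),m['pixels'].sum(),np.round(toworld(p,m['location'],0.045,s)[0],3))
E
```

```text
time_s: 3.55
tool_pos: [0.4731, -0.0931, 0.2912]
orientation: [0.16, 0.987, 0.0, 0.0]
contact_force: [1.7, 0.3, 0.3]
gripper_width: 1.001
gripper_force: 0.0
time_s: 4.05
tool_pos: [0.4507, -0.2697, 0.2506]
orientation: [0.165, 0.986, -0.002, -0.001]
contact_force: [-0.3, 0.4, -0.3]
gripper_width: 0.998
gripper_force: 0.0
[ 0.45071681 -0.26968484  0.25064416] [ 1.64644250e-01  9.86351439e-01 -1.62617455e-03 -6.81334981e-04] [-0.15659663  0.24045919  0.68563559  1.92373555 -0.17195531  1.03699641
  1.8429375 ]
nudger 0.94 [282. 200.] 507 [ 0.472 -0.28   0.045]
nudger 0.44 [179. 162.] 462 [ 0.392 -0.376  0.045]
tool_holder 0.91 [280. 182.] 2574 [ 0.45  -0.275  0.045]
tool_holder 0.75 [368. 214.] 1567 [ 0.522 -0.19   0.045]
tool_holder 0.74 [234. 105.] 2045 [ 0.355 -0.294  0.045]
```

View pics/w2.png

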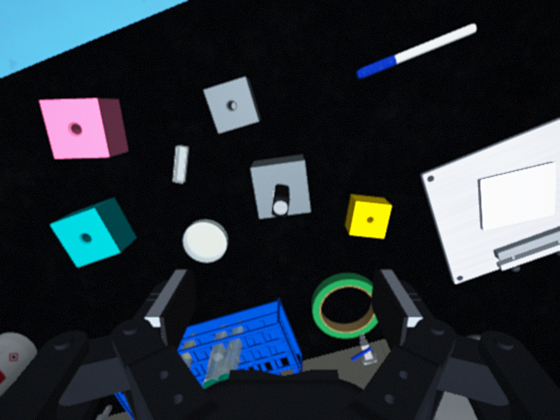

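The tool is at (281,200) in the large grey block (281,187); the small grey one is at (231,104). One close crop to check the choice and the handle's angle.

Run:
```python
from h import *
im=cv2.imread('pics/w2.png');cv2.imwrite('pics/w2c.png',cv2.resize(im[145:230,235:325],None,fx=6,fy=6,interpolation=cv2.INTER_CUBIC))
```

```text
(no output)
```

View pics/w2c.png

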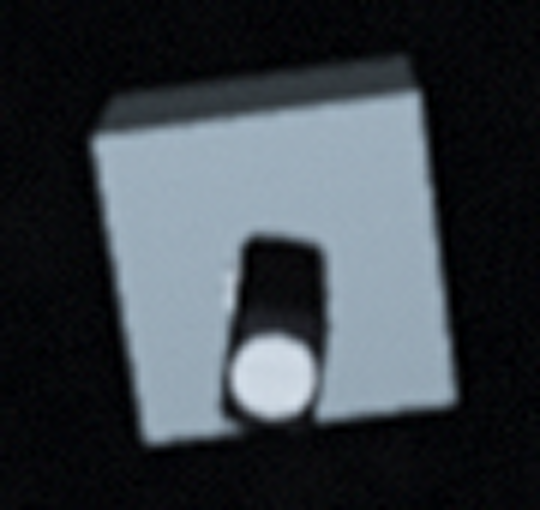

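The cap is a white disk at (280.5,207.7) and the handle's narrow side runs nearly along the image x axis, so the fingers are almost aligned already. The block is the large grey one, as wanted.

Run:
```python
from h import *
s=ctrl.read_state();p=vision.capture('wrist')
print('cap',toworld(p,[280.5,207.7],0.108,s))
w=toworld(p,np.array([[248,237],[322,245]])/6+[235,145],0.057,s);d=w[1]-w[0];print(w,np.degrees(np.arctan2(d[1],d[0])),np.linalg.norm(d))
b=toworld(p,np.array([[92,133],[420,90],[458,403],[145,445]])/6+[235,145],0.045,s);print(b.round(4),b.mean(0))
# edge-based yaw plate: use top camera + wrist thresholds later
```

```text
cap [[ 0.4642285  -0.27035174  0.108     ]]
[[ 0.4528486  -0.27187885  0.057     ]
 [ 0.45868103 -0.25928682  0.057     ]] 65.14718125181844 0.013877182078321355
[[ 0.4271 -0.2946  0.045 ]
 [ 0.439  -0.2332  0.045 ]
 [ 0.501  -0.2445  0.045 ]
 [ 0.4896 -0.3066  0.045 ]] [ 0.46417609 -0.26971503  0.045     ]
```

```bash
python3 -m handwheel '[[0,0,-0.1,1.3,0,-2,100],[0,0,0,0,0,-3,100],[0,0,0,0,0,-3,100],[0,0,0,0,0,-2.5,100],[0,0,0,0,0,0,100]]'
python3 - <<'E'
from h import *
s=ctrl.read_state();p=vision.capture('wrist');print(s['tool_pos'],s['orientation'])
m=models.masks_of('nudger',p)[0];print(m['score'],m['location'],m['pixels'].sum())
im=p['image'].copy()
for z in (.045,.057,.107):
  for u in topix(p,[[.4642,-.270,z]],s): cv2.circle(im,tuple(int(v) for v in u),3,(255,0,0),1)
print(topix(p,[[.4642,-.270,.107],[.4642,-.270,.057]],s)); 
ys,xs=np.where(m['pixels']);print(xs.min(),xs.max(),ys.min(),ys.max())
g=cv2.cvtColor(p['image'],cv2.COLOR_RGB2GRAY)
E
```

```text
time_s: 4.75
tool_pos: [0.4654, -0.2607, 0.1438]
orientation: [0.208, 0.978, 0.001, -0.003]
contact_force: [-0.8, -0.1, 0.0]
gripper_width: 0.999
gripper_force: 0.0
[ 0.46537354 -0.26070525  0.14376119] [ 2.07775133e-01  9.78172422e-01  7.12053080e-04 -2.77496433e-03]
0.71 [260.9, 234.6] 1228
[[270.39889949 246.5550263 ]
 [272.89357227 219.32337582]]
245 274 207 259
```

```bash
python3 -m handwheel '[[0,0,0,0,0,0,100]]'
python3 - <<'E'
from h import *
s=ctrl.read_state();p=vision.capture('wrist');save(p,'w3');print(s['tool_pos'],s['orientation'],s['joints'])
m=models.masks_of('nudger',p)[0];print(m['score'],m['location'],m['pixels'].sum())
print(topix(p,[[.4642,-.270,.107],[.4642,-.270,.057]],s)); 
im=cv2.imread('pics/w3.png');cv2.imwrite('pics/w3c.png',cv2.resize(im[160:300,200:340],None,fx=4,fy=4,interpolation=cv2.INTER_CUBIC))
E
```

```text
time_s: 4.95
tool_pos: [0.4677, -0.2636, 0.1479]
orientation: [0.209, 0.978, 0.0, 0.001]
contact_force: [0.3, -1.1, -0.0]
gripper_width: 1.002
gripper_force: 0.0
[ 0.46773377 -0.26357278  0.14787974] [2.08852182e-01 9.77946361e-01 6.66477964e-06 1.29620401e-03] [-0.09980355  0.40447934  0.62794823  1.99974255 -0.31917722  0.83166214
  1.85715771]
0.93 [263.6, 225.4] 1223
[[273.12116339 238.67377359]
 [275.04290275 212.76587735]]
```

View pics/w3c.png

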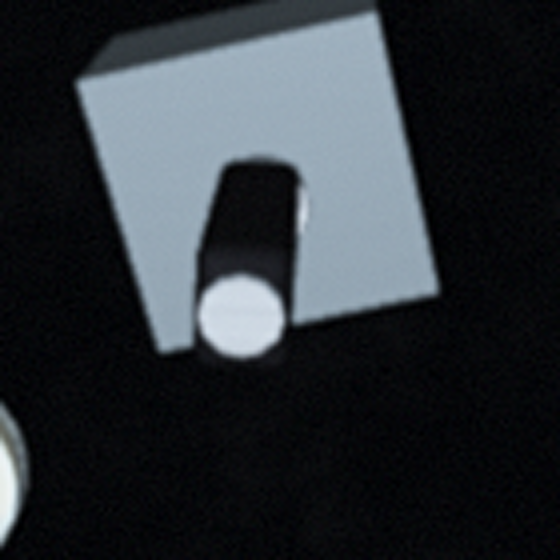

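```bash
python3 -m handwheel '[[0,0,0,0,0,0,100],[0,0,0,0,0,0,100]]'
python3 - <<'E'
from h import *
for i in range(3):
    s=ctrl.read_state();p=vision.capture('wrist');print(s['time_s'],s['tool_pos'],s['joint_velocities'].round(3), s['orientation'])
g=p['image'][200:270,220:310].astype(int);m=(g.min(2)>200).astype(np.uint8)
n,l,st,c=cv2.connectedComponentsWithStats(m);k=1+st[1:,4].argmax();u=c[k]+[220,200];print(u,st[k],toworld(p,u,.108,s))
b=toworld(p,np.array([[77,80],[378,12],[440,293],[160,352]])/4+[200,160],0.045,s);print(b.mean(0))
E
```

```text
time_s: 5.25
tool_pos: [0.4668, -0.2637, 0.1469]
orientation: [0.209, 0.978, 0.0, 0.001]
contact_force: [-0.0, -0.3, 0.3]
gripper_width: 1.003
gripper_force: 0.0
5.25 [ 0.46683034 -0.2637165   0.14691154] [ 0.004  0.006 -0.003  0.003 -0.    -0.     0.001] [2.09328010e-01 9.77845321e-01 6.13917875e-05 5.55840123e-04]
5.3 [ 0.46671058 -0.26369325  0.14675015] [ 0.001  0.004 -0.001  0.003  0.    -0.002  0.001] [2.09344580e-01 9.77841848e-01 5.27798528e-05 4.05922987e-04]
5.35 [ 0.46658303 -0.26366867  0.1465835 ] [ 0.002  0.003 -0.001  0.003  0.001 -0.002  0.001] [2.09374529e-01 9.77835495e-01 5.23809103e-05 2.20015771e-04]
[260.41563786 241.04526749] [ 31  33  20  17 243] [[ 0.46021651 -0.27768326  0.108     ]]
[ 0.45881455 -0.27678268  0.045     ]
```

```bash
python3 -m handwheel '[[0,0,0,-0.6,-1.3,-1,100],[0,0,0,0,0,-2,100],[0,0,0,0,0,-2,100],[0,0,0,0,0,-2,100],[0,0,0,0,0,-1.2,100]]' 
python3 -m handwheel '[[0,0,0,0,0,0,100],[0,0,0,0,0,0,100],[0,0,0,0,0,0,100],[0,0,0,0,0,0,100]]'
python3 - <<'E'
from h import *
s=ctrl.read_state();p=vision.capture('wrist');print(s['tool_pos'],s['orientation'])
g=p['image'].astype(int)[200:419,200:360];m=(g.min(2)>190).astype(np.uint8)
n,l,st,c=cv2.connectedComponentsWithStats(m)
for k in range(1,n):
  if st[k,4]>100: u=c[k]+[200,200];print(u,st[k],toworld(p,u,.108,s))
E
```

```text
time_s: 5.9
tool_pos: [0.4599, -0.2763, 0.063]
orientation: [0.209, 0.978, 0.0, -0.001]
contact_force: [-0.3, -0.0, 0.1]
gripper_width: 1.003
gripper_force: 0.0
time_s: 6.3
tool_pos: [0.4611, -0.2769, 0.0652]
orientation: [0.209, 0.978, -0.0, 0.001]
contact_force: [0.7, 0.5, 0.5]
gripper_width: 1.001
gripper_force: 0.0
[ 0.46107246 -0.27687849  0.06515269] [ 2.09301914e-01  9.77850755e-01 -7.34890693e-05  7.77260236e-04]
[282.453714   244.73464343] [  18    0  126  107 8091] [[ 0.42775887 -0.26303744  0.108     ]]
[283.00483676 328.39419589] [ 66 114  35  30 827] [[ 0.46066814 -0.27764106  0.108     ]]
```

Centred within 1 mm. Close the gripper.

```bash
python3 -m handwheel '[[0,0,0,0,0,0,30],[0,0,0,0,0,0,10],[0,0,0,0,0,0,0],[0,0,0,0,0,0,0],[0,0,0,0,0,0,0]]' 100
python3 -m handwheel '[[0,0,0,0,0,0,0],[0,0,0,0,0,0,0],[0,0,0,0,0,0,0]]' 100
```

```text
time_s: 6.85
tool_pos: [0.4605, -0.2767, 0.0644]
orientation: [0.209, 0.978, 0.0, 0.0]
contact_force: [-1.5, 0.3, 4.7]
gripper_width: 0.177
gripper_force: 97.2
time_s: 7.15
tool_pos: [0.4605, -0.2767, 0.0645]
orientation: [0.209, 0.978, 0.0, 0.0]
contact_force: [-1.1, 0.4, 4.4]
gripper_width: 0.176
gripper_force: 97.3
```

```bash
python3 -m handwheel '[[0,0,0,0,0,1,0],[0,0,0,0,0,3,0],[0,0,0,0,0,4,0],[0,0,0,0,0,4,0],[0,0,0,0,0,3,0]]' 100
python3 -m handwheel '[[0,0,0,0.8,4.3,1,0],[0,0,0,0.8,4.3,1,0],[0,0,0,0.8,4.3,1,0],[0,0,0,0.8,4.3,1,0]]' 
python3 -m handwheel '[[0,0,0,0.8,4.3,1,0],[0,0,0,0.8,4.3,1,0],[0,0,0,0.8,4.3,1,0],[0,0,0,0,0,0,0],[0,0,0,0,0,0,0]]' 
python3 -m handwheel '[[0,0,0,0,0,0,0],[0,0,0,0,0,0,0],[0,0,0,0,0,0,0],[0,0,0,0,0,0,0],[0,0,0,0,0,0,0]]'
python3 - <<'E'
from h import *
s=ctrl.read_state();p=vision.capture('wrist');save(p,'w4');print(s['tool_pos'],s['orientation'],s['contact_force'],s['moment'])
np.savez('w4.npz',pos=s['tool_pos'],q=s['orientation'])
for l in ('squaring_plate','substrate','far_fence','left_fence'):
    try: print(l,rect(p,l,{'squaring_plate':.01,'substrate':.018}.get(l,.022),s))
    except IndexError: print('none',l)
E
```

```text
time_s: 7.65
tool_pos: [0.4606, -0.2771, 0.217]
orientation: [0.21, 0.978, -0.0, 0.001]
contact_force: [0.9, -0.3, -0.3]
gripper_width: 0.176
gripper_force: 98.4
time_s: 8.05
tool_pos: [0.4923, -0.1031, 0.2552]
orientation: [0.21, 0.978, 0.0, 0.0]
contact_force: [0.7, -0.4, -0.6]
gripper_width: 0.175
gripper_force: 98.4
time_s: 8.55
tool_pos: [0.5164, 0.0252, 0.2846]
orientation: [0.208, 0.978, -0.0, 0.0]
contact_force: [-0.3, -0.5, -0.9]
gripper_width: 0.173
gripper_force: 98.5
time_s: 9.05
tool_pos: [0.5164, 0.0239, 0.2843]
orientation: [0.21, 0.978, -0.0, -0.0]
contact_force: [0.3, -0.4, -0.8]
gripper_width: 0.169
gripper_force: 98.5
[0.51641783 0.02393416 0.28427147] [ 2.09730287e-01  9.77759277e-01 -1.64125658e-05 -5.72977779e-05] [ 0.29393249 -0.41966686 -0.76042929] [0.01135373 0.01717384 0.01355138]
squaring_plate ((691.4, -55.5), array([ 64.6, 219.3]), 65.7)
substrate ((572.4, -0.9), array([90.3, 72.5]), 85.4)
far_fence ((652.3, 30.4), array([44.1, 71.3]), 4.9)
left_fence ((579.6, 90.3), array([87.7, 37.7]), 5.2)
```

View pics/w4.png

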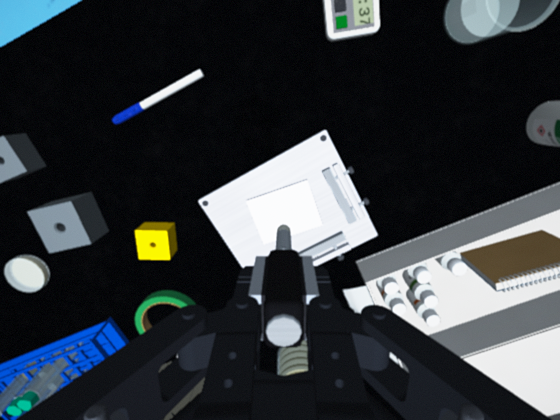

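The view shows the deck's near edge from (199,203) to (326,130) and its left edge running to (379,237). The ceramic plate is around (284,210), the left rail at (343,190) and the far rail at (330,245). The tool is held straight with its tip at (283,230). Next, fit the deck's edges.

Run:
```python
from h import *
z=np.load('w4.npz');s=dict(tool_pos=z['pos'],orientation=z['q'])
p=vision.capture('wrist');g=cv2.cvtColor(p['image'],cv2.COLOR_RGB2GRAY).astype(np.float32)
def edge(a,b,sgn):
    a,b=np.array(a,float),np.array(b,float);d=(b-a)/np.linalg.norm(b-a);n=np.array([-d[1],d[0]])*sgn # n outward
    P=[]
    for t in np.linspace(.08,.92,60):
        c=a+t*(b-a);k=np.arange(-8,8.01,.25);q=c+k[:,None]*n
        v=cv2.remap(g,q[None,:,0].astype(np.float32),q[None,:,1].astype(np.float32),1)[0]
        i=np.where((v[:-1]>100)&(v[1:]<=100))[0]
        if len(i): P.append(q[i[-1]])
    return np.array(P)
for nm,a,b,sg in (('near',(199,203),(326,130),-1),('left',(326,130),(379,237),-1),('right',(199,203),(232,262),1)):
    P=edge(a,b,sg)
    w=toworld(p,P,.01,s)[:,:2]*1000
    l=cv2.fitLine(w.astype(np.float32),cv2.DIST_HUBER,0,.01,.01).ravel();r=(w-l[2:])@[-l[1],l[0]]
    print(nm,len(P),'ang',np.degrees(np.arctan2(l[1],l[0])),'pt',l[2:],'rms',r.std())
```

```text
near 60 ang -85.41836 pt [498.00372    -2.6230443] rms 0.11480032527368515
left 60 ang 4.7052493 pt [569.53723 101.3349 ] rms 0.6760779917255006
right 60 ang 4.5123487 pt [ 561.5155  -102.71248] rms 0.13282557283497579
```

```bash
python3 -m handwheel '[[0,0,0,0.1,-1.2,-4,0],[0,0,0,0.1,-1.2,-4,0],[0,0,0,0.1,-1.1,-4,0],[0,0,0,0,0,-4,0],[0,0,0,0,0,-2.5,0]]' 
python3 -m handwheel '[[0,0,0,0,0,0,0],[0,0,0,0,0,0,0],[0,0,0,0,0,0,0],[0,0,0,0,0,0,0]]'
python3 - <<'E'
from h import *
s=ctrl.read_state();p=vision.capture('wrist');save(p,'w5');print(s['tool_pos'],s['orientation'],s['contact_force'])
print(rect(p,'substrate',.018,s))
tip=np.array(s['tool_pos'])-[0,0,.0575];print(topix(p,[tip],s))
m=models.masks_of('nudger',p)
for k in m[:2]: ys,xs=np.where(k['pixels']);print(k['score'],xs[ys<ys.min()+6].mean(),ys.min())
E
```

```text
time_s: 9.85
tool_pos: [0.5181, -0.0111, 0.0967]
orientation: [0.21, 0.978, -0.001, -0.001]
contact_force: [0.4, 1.0, -0.4]
gripper_width: 0.177
gripper_force: 98.5
time_s: 10.25
tool_pos: [0.5207, -0.0104, 0.1009]
orientation: [0.209, 0.978, 0.001, 0.001]
contact_force: [-0.2, -0.3, -0.9]
gripper_width: 0.173
gripper_force: 98.5
[ 0.52071947 -0.01042212  0.10090434] [2.09243221e-01 9.77862398e-01 6.76938736e-04 1.39557642e-03] [-0.17791923 -0.26686289 -0.93971   ]
((571.5, -0.5), array([90.3, 73.8]), 85.8)
[[284.22830635 229.59303847]]
0.86 283.61290322580646 225
```

View pics/w5.png

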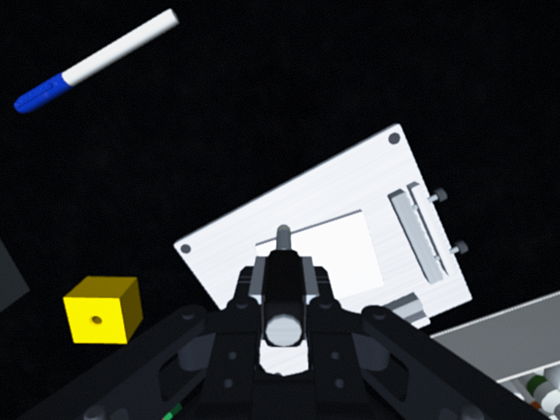

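The tip is at (284,226), just ahead of the near edge of the plate, which runs (256,245) to (363,210). Lower beside it.

```bash
python3 -m handwheel '[[0,0,0,0,0,-1.2,0],[0,0,0,0,0,-1.2,0],[0,0,0,0,0,-0.5,0],[0,0,0,0,0,0,0],[0,0,0,0,0,0,0]]' 
python3 -m handwheel '[[0,0,0,0,0,0,0],[0,0,0,0,0,0,0],[0,0,0,0,0,0,0]]'
```

```text
time_s: 10.9
tool_pos: [0.5193, -0.0108, 0.07]
orientation: [0.209, 0.978, -0.0, -0.0]
contact_force: [0.5, -0.6, -1.1]
gripper_width: 0.177
gripper_force: 98.5
time_s: 11.2
tool_pos: [0.5197, -0.0106, 0.0706]
orientation: [0.209, 0.978, 0.0, 0.0]
contact_force: [1.2, 0.1, -0.6]
gripper_width: 0.175
gripper_force: 98.5
```

```bash
python3 -m handwheel '[[0,0,0,0.3,0.02,0,0],[0,0,0,0.3,0.03,0,0],[0,0,0,0.15,0.01,0,0],[0,0,0,0.15,0.01,0,0],[0,0,0,0.15,0.01,0,0]]' 
python3 -m handwheel '[[0,0,0,0.15,0.01,0,0],[0,0,0,0.15,0.01,0,0],[0,0,0,0.15,0.02,0,0],[0,0,0,0.15,0.01,0,0],[0,0,0,0.15,0.01,0,0]]' 
python3 -m handwheel '[[0,0,0,0.15,0.01,0,0],[0,0,0,0.15,0.01,0,0],[0,0,0,0.15,0.02,0,0],[0,0,0,0.15,0.01,0,0],[0,0,0,0.15,0.01,0,0]]'
python3 - <<'E'
from h import *
s=ctrl.read_state();p=vision.capture('wrist');print(s['contact_force'],rect(p,'substrate',.018,s))
E
```

```text
time_s: 11.7
tool_pos: [0.5301, -0.0098, 0.0703]
orientation: [0.209, 0.978, -0.0, -0.0]
contact_force: [0.5, 0.1, -1.9]
gripper_width: 0.174
gripper_force: 98.5
time_s: 12.2
tool_pos: [0.5375, -0.0092, 0.0702]
orientation: [0.209, 0.978, -0.0, -0.0]
contact_force: [-0.3, 0.5, -1.2]
gripper_width: 0.172
gripper_force: 98.5
time_s: 12.7
tool_pos: [0.5451, -0.0086, 0.0703]
orientation: [0.209, 0.978, 0.0, -0.0]
contact_force: [-0.5, -0.6, -0.0]
gripper_width: 0.175
gripper_force: 98.5
[-0.53877164 -0.6048237  -0.0463528 ] ((584.1, 2.0), array([90.4, 73.5]), 87.9)
```

```bash
python3 -m handwheel '[[0,0,0,0.15,0.01,0,0],[0,0,0,0.15,0.01,0,0],[0,0,0,0.15,0.02,0,0],[0,0,0,0.15,0.01,0,0],[0,0,0,0.15,0.01,0,0]]' 
python3 -m handwheel '[[0,0,0,0.1,0.01,0,0],[0,0,0,0.1,0.01,0,0],[0,0,0,0.1,0.01,0,0],[0,0,0,0.1,0.0,0,0],[0,0,0,0.1,0.01,0,0]]'
python3 - <<'E'
from h import *
s=ctrl.read_state();p=vision.capture('wrist');print(s['contact_force'],rect(p,'substrate',.018,s))
E
```

```text
time_s: 13.3
tool_pos: [0.5526, -0.008, 0.0703]
orientation: [0.209, 0.978, -0.0, -0.0]
contact_force: [-0.6, -0.1, -0.5]
gripper_width: 0.173
gripper_force: 98.5
time_s: 13.8
tool_pos: [0.5576, -0.0076, 0.0703]
orientation: [0.209, 0.978, 0.0, 0.0]
contact_force: [-0.1, -0.7, -1.3]
gripper_width: 0.176
gripper_force: 98.5
[-0.10548014 -0.67161615 -1.28357383] ((595.9, 4.1), array([72.7, 90.2]), 0.4)
```

```bash
python3 -m handwheel '[[0,0,0,0.1,0.01,0,0],[0,0,0,0.1,0.01,0,0],[0,0,0,0.1,0.01,0,0],[0,0,0,0.05,0.0,0,0]]' | grep -E "time|pos|contact"
python3 -m handwheel '[[0,0,0,0.05,0,0,0],[0,0,0,0.05,0.01,0,0],[0,0,0,0.05,0,0,0],[0,0,0,0.05,0.0,0,0]]' | grep -E "time|pos|contact"
python3 - <<'E'
from h import *
s=ctrl.read_state();p=vision.capture('wrist');print(s['contact_force'],rect(p,'substrate',.018,s))
E
```

```text
time_s: 14.3
tool_pos: [0.5606, -0.0075, 0.0702]
contact_force: [-2.5, -1.0, 0.7]
time_s: 14.7
tool_pos: [0.5632, -0.0072, 0.0703]
contact_force: [-1.0, 0.0, -1.0]
[-1.01422478  0.03388062 -0.95712761] ((600.6, 6.0), array([73.3, 90.2]), 3.8)
```

```bash
for i in 1; do python3 -m handwheel '[[0,0,0,0.05,0,0,0],[0,0,0,0.05,0.01,0,0]]' | grep -E "pos|contact"
python3 -m handwheel '[[0,0,0,0.05,0,0,0],[0,0,0,0.05,0.01,0,0]]' | grep -E "pos|contact"; done
python3 - <<'E'
from h import *
F=[]
for i in range(3):
    s=ctrl.read_state();p=vision.capture('wrist');F.append(s['contact_force'])
print(np.mean(F,0),rect(p,'substrate',.018,s))
E
```

```text
tool_pos: [0.5637, -0.0072, 0.0703]
contact_force: [-2.7, -0.6, -0.3]
tool_pos: [0.5641, -0.0071, 0.0701]
contact_force: [-4.3, -0.7, 2.2]
[-5.09667802 -1.37185823  2.4837899 ] ((601.0, 6.4), array([73.1, 89.6]), 4.8)
```

```bash
python3 -m handwheel '[[0,0,0,0,0,0,0],[0,0,0,0,0,0,0],[0,0,0,0,0,0,0]]' | grep -E "time|pos|contact"
python3 -m handwheel '[[0,0,0,0,0,0,0],[0,0,0,0,0,0,0],[0,0,0,0,0,0,0]]' | grep -E "time|pos|contact"
python3 - <<'E'
from h import *
s=ctrl.read_state();p=vision.capture('wrist');w=rect(p,'substrate',.018,s);print(s['contact_force'],w,rect(p,'left_fence',.022,s))
E
```

```text
time_s: 15.7
tool_pos: [0.5641, -0.0071, 0.0701]
contact_force: [-5.6, -0.4, 2.2]
time_s: 16.0
tool_pos: [0.564, -0.0071, 0.0701]
contact_force: [-5.3, -2.1, 1.9]Traceback (most recent call last):
  File "<stdin>", line 2, in <module>
  File "h.py", line 16, in rect
    m=models.masks_of(label,p)[k]['pixels'].astype(np.uint8)
      ~~~~~~~~~~~~~~~~~~~~~~~~^^^
IndexError: list index out of range
```

```bash
python3 -m handwheel '[[0,0,0,-0.1,0,0,0],[0,0,0,-0.3,-0.03,0,0],[0,0,0,-0.4,-0.03,0,0],[0,0,0,-0.5,-0.04,0,0],[0,0,0,0,0,0,0]]' | grep -E "time|pos|contact"
python3 -m handwheel '[[0,0,0,0.1,-1.3,0,0],[0,0,0,0.1,-1.3,0,0],[0,0,0,0.1,-1.3,0,0],[0,0,0,0.1,-1.3,0,0],[0,0,0,0,0,0,0]]' | grep -E "time|pos|contact"
python3 -m handwheel '[[0,0,0,1,0.08,0,0],[0,0,0,1,0.08,0,0],[0,0,0,1,0.08,0,0],[0,0,0,1,0.08,0,0],[0,0,0,1.1,0.1,0,0]]' | grep -E "time|pos|contact"
python3 -m handwheel '[[0,0,0,0,0,0,0],[0,0,0,0,0,0,0],[0,0,0,0,0,0,0],[0,0,0,0,0,0,0],[0,0,0,0,0,0,0]]' | grep -E "time|pos|contact"
python3 - <<'E'
from h import *
s=ctrl.read_state();p=vision.capture('wrist');save(p,'w6');print(s['contact_force'],rect(p,'substrate',.018,s),len(models.masks_of('left_fence',p)))
print(topix(p,np.array([[.6077,-.0574,.0125]]),s))
E
```

```text
time_s: 16.65
tool_pos: [0.5516, -0.008, 0.0704]
contact_force: [-0.1, -0.2, -1.4]
time_s: 17.15
tool_pos: [0.556, -0.0635, 0.0705]
contact_force: [0.2, -0.6, 0.0]
time_s: 17.65
tool_pos: [0.608, -0.0552, 0.0702]
contact_force: [-0.0, -0.1, -0.4]
time_s: 18.15
tool_pos: [0.6067, -0.0559, 0.0704]
contact_force: [-0.0, -0.1, -1.6]
[-0.04501675 -0.07990028 -1.61380305] ((601.7, 5.8), array([71.7, 90.3]), 4.5) 2
[[283.04904004 231.67138653]]
```

View pics/w6.png

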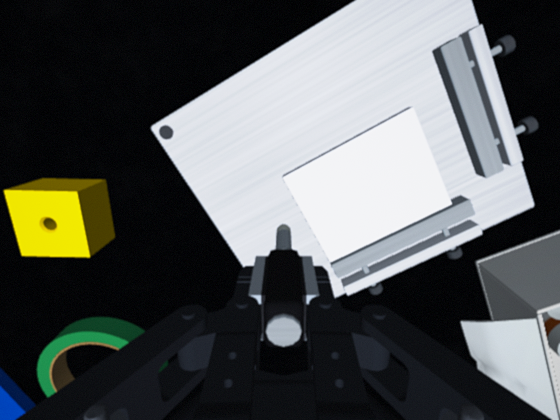

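```bash
python3 -m handwheel '[[0,0,0,-0.03,0.3,0,0],[0,0,0,-0.03,0.3,0,0],[0,0,0,0,0.15,0,0],[0,0,0,0,0.15,0,0],[0,0,0,0,0.15,0,0]]' | grep -E "time|pos|contact"
python3 -m handwheel '[[0,0,0,0,0.15,0,0],[0,0,0,0,0.15,0,0],[0,0,0,0,0.15,0,0],[0,0,0,0,0.15,0,0],[0,0,0,0,0.15,0,0]]' | grep -E "time|pos|contact"
python3 -m handwheel '[[0,0,0,0,0.15,0,0],[0,0,0,0,0.15,0,0],[0,0,0,0,0.15,0,0],[0,0,0,0,0.15,0,0],[0,0,0,0,0.15,0,0]]' | grep -E "time|pos|contact"
python3 - <<'E'
from h import *
s=ctrl.read_state();p=vision.capture('wrist');print(s['contact_force'],rect(p,'substrate',.018,s))
E
```

```text
time_s: 18.8
tool_pos: [0.6064, -0.0451, 0.0703]
contact_force: [-0.6, -0.0, -0.9]
time_s: 19.3
tool_pos: [0.6062, -0.038, 0.0702]
contact_force: [0.1, -0.8, -0.8]
time_s: 19.8
tool_pos: [0.6064, -0.0302, 0.0703]
contact_force: [0.0, -0.6, -0.8]
[ 0.03966497 -0.62614861 -0.80577259] ((600.5, 18.7), array([71.7, 90.3]), 4.7)
```

```bash
python3 -m handwheel '[[0,0,0,0,0.1,0,0],[0,0,0,0,0.1,0,0],[0,0,0,0,0.05,0,0]]' | grep -E "time|pos|contact"
python3 -m handwheel '[[0,0,0,0,0.05,0,0],[0,0,0,0,0.05,0,0],[0,0,0,0,0.05,0,0]]' | grep -E "time|pos|contact"
python3 -m handwheel '[[0,0,0,0,0.05,0,0],[0,0,0,0,0.05,0,0]]' | grep -E "time|pos|contact"
python3 - <<'E'
from h import *
s=ctrl.read_state();p=vision.capture('wrist');print(s['contact_force'],rect(p,'substrate',.018,s))
E
```

```text
time_s: 20.2
tool_pos: [0.6064, -0.0278, 0.0703]
contact_force: [-1.0, -1.6, -1.7]
time_s: 20.5
tool_pos: [0.6063, -0.0264, 0.0703]
contact_force: [-1.1, -0.9, -1.3]
time_s: 20.7
tool_pos: [0.6063, -0.0253, 0.0703]
contact_force: [-0.2, -0.8, -1.0]
[-0.2314291  -0.82210814 -1.00730729] ((599.9, 23.2), array([71.7, 91.2]), 4.3)
```

```bash
python3 -m handwheel '[[0,0,0,0,0.05,0,0],[0,0,0,0,0.05,0,0],[0,0,0,0,0.05,0,0]]' | grep -E "time|pos|contact"
python3 -m handwheel '[[0,0,0,0,0.05,0,0],[0,0,0,0,0.05,0,0]]' | grep -E "time|pos|contact"
python3 - <<'E'
from h import *
F=[]
for i in range(3):
    s=ctrl.read_state();p=vision.capture('wrist');F.append(s['contact_force'])
print(np.mean(F,0),s['tool_pos'],rect(p,'substrate',.018,s))
E
```

```text
time_s: 21.1
tool_pos: [0.6064, -0.0238, 0.0703]
contact_force: [-0.6, -1.8, -0.7]
time_s: 21.3
tool_pos: [0.6064, -0.0228, 0.0703]
contact_force: [-0.6, -1.9, -0.9]
[-0.30782401 -1.23845915 -0.40676031] [ 0.60639098 -0.02269939  0.0703018 ] ((599.9, 25.9), array([72.1, 91.3]), 4.9)
```

```bash
python3 -m handwheel '[[0,0,0,0,0.05,0,0],[0,0,0,0,0.05,0,0]]' | grep -E "time|pos|contact"
python3 -m handwheel '[[0,0,0,0,0.05,0,0],[0,0,0,0,0.05,0,0]]' | grep -E "time|pos|contact"
python3 - <<'E'
from h import *
F=[]
for i in range(3):
    s=ctrl.read_state();p=vision.capture('wrist');F.append(s['contact_force'])
print(np.mean(F,0),s['tool_pos'],rect(p,'substrate',.018,s))
E
```

```text
time_s: 21.7
tool_pos: [0.6064, -0.0218, 0.0703]
contact_force: [-0.6, -1.2, 0.0]
time_s: 21.9
tool_pos: [0.6063, -0.0209, 0.0703]
contact_force: [-0.9, -0.9, -0.9]
[-0.62760772 -0.54362304 -0.63007147] [ 0.60637093 -0.02074807  0.07029392] ((599.7, 28.0), array([71.8, 90.3]), 4.5)
```

```bash
python3 -m handwheel '[[0,0,0,0,0.05,0,0],[0,0,0,0,0.05,0,0]]' | grep -E "time|pos|contact"
python3 -m handwheel '[[0,0,0,0,0.05,0,0]]' | grep -E "time|pos|contact"
python3 - <<'E'
from h import *
F=[]
for i in range(3):
    s=ctrl.read_state();p=vision.capture('wrist');F.append(s['contact_force'])
print(np.mean(F,0),s['tool_pos'],rect(p,'substrate',.018,s))
E
```

```text
time_s: 22.3
tool_pos: [0.6063, -0.0201, 0.0703]
contact_force: [-0.4, -2.3, -1.4]
time_s: 22.4
tool_pos: [0.6063, -0.02, 0.0703]
contact_force: [0.6, -3.7, -1.2]Traceback (most recent call last):
  File "<stdin>", line 5, in <module>
  File "h.py", line 16, in rect
    m=models.masks_of(label,p)[k]['pixels'].astype(np.uint8)
      ~~~~~~~~~~~~~~~~~~~~~~~~^^^
IndexError: list index out of range
```

Contact with the left bar. Hold, press a touch more.

```bash
python3 -m handwheel '[[0,0,0,0,0.03,0,0],[0,0,0,0,0,0,0],[0,0,0,0,0,0,0]]' | grep -E "time|pos|contact"
python3 -m handwheel '[[0,0,0,0,0,0,0],[0,0,0,0,0,0,0],[0,0,0,0,0,0,0],[0,0,0,0,0,0,0]]' | grep -E "time|pos|contact"
python3 - <<'E'
from h import *
F=[]
for i in range(3):
    s=ctrl.read_state();p=vision.capture('wrist');F.append(s['contact_force'])
save(p,'w7');im=cv2.imread('pics/w7.png');cv2.imwrite('pics/w7c.png',cv2.resize(im[0:330,230:560],None,fx=1.8,fy=1.8,interpolation=cv2.INTER_CUBIC))
print(np.mean(F,0),s['tool_pos'])
E
```

```text
time_s: 22.9
tool_pos: [0.6064, -0.0198, 0.0703]
contact_force: [-1.0, -5.3, -1.2]
time_s: 23.3
tool_pos: [0.6063, -0.0198, 0.0703]
contact_force: [-0.7, -5.2, -0.7]
[-0.47084539 -5.58578999 -0.91883837] [ 0.60633929 -0.01977793  0.07034836]
```

View pics/w7c.png

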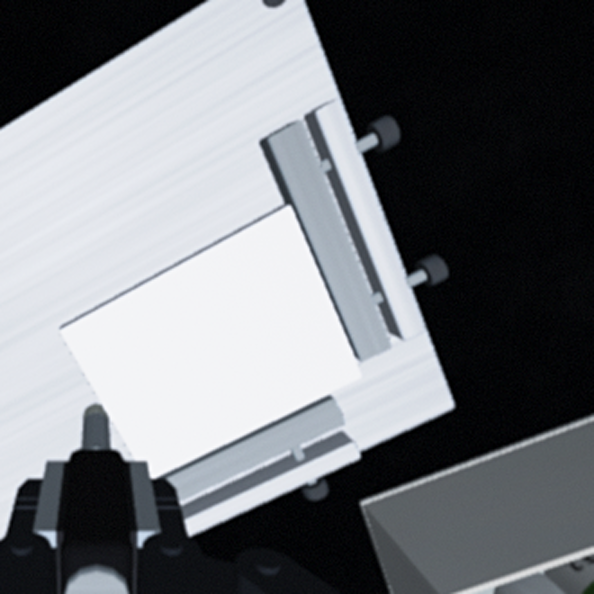

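The plate's left edge, crop (290,205)–(360,375), lies flush on the left bar, and the far edge runs along the far bar. To confirm the far contact I'll go round and press lightly there once more.

```bash
python3 -m handwheel '[[0,0,0,0,-0.1,0,0],[0,0,0,0.03,-0.4,0,0],[0,0,0,0.04,-0.5,0,0],[0,0,0,0.04,-0.5,0,0],[0,0,0,0,0,0,0]]' | grep -E "time|pos|contact"
python3 -m handwheel '[[0,0,0,-1.1,-0.09,0,0],[0,0,0,-1.1,-0.09,0,0],[0,0,0,-1.1,-0.09,0,0],[0,0,0,-1.1,-0.09,0,0],[0,0,0,-1.1,-0.09,0,0]]' | grep -E "time|pos|contact"
python3 -m handwheel '[[0,0,0,-0.1,1.2,0,0],[0,0,0,-0.1,1.2,0,0],[0,0,0,-0.1,1.2,0,0],[0,0,0,-0.1,1.2,0,0],[0,0,0,-0.1,1.2,0,0]]' | grep -E "time|pos|contact"
python3 -m handwheel '[[0,0,0,0,0,0,0],[0,0,0,0,0,0,0],[0,0,0,0,0,0,0]]' | grep -E "time|pos|contact"
python3 - <<'E'
from h import *
s=ctrl.read_state();w=np.array(s['tool_pos'][:2])*1000-[578.5,-5.6];print('uv',w@[.9968,.0799],w@[-.0799,.9968])
E
```

```text
time_s: 23.95
tool_pos: [0.6076, -0.0348, 0.0704]
contact_force: [0.1, 0.0, -0.1]
time_s: 24.45
tool_pos: [0.5512, -0.0385, 0.0704]
contact_force: [-0.2, -0.6, -2.1]
time_s: 24.95
tool_pos: [0.5477, 0.0232, 0.0703]
contact_force: [-0.1, 0.1, -2.0]
time_s: 25.25
tool_pos: [0.5475, 0.0208, 0.0703]
contact_force: [0.7, -0.3, -1.5]
uv -28.77922945475754 28.75535527543916
```

```bash
python3 -m handwheel '[[0,0,0,0.3,0.03,0,0],[0,0,0,0.3,0.03,0,0],[0,0,0,0.25,0.02,0,0],[0,0,0,0.15,0.02,0,0],[0,0,0,0.1,0.01,0,0]]' | grep -E "time|pos|contact"
python3 -m handwheel '[[0,0,0,0.1,0.01,0,0],[0,0,0,0.1,0.01,0,0],[0,0,0,0.05,0.01,0,0]]' | grep -E "time|pos|contact"
python3 -m handwheel '[[0,0,0,0.05,0.01,0,0],[0,0,0,0.05,0,0,0]]' | grep -E "time|pos|contact"
```

```text
time_s: 25.75
tool_pos: [0.5587, 0.0225, 0.0703]
contact_force: [0.3, 0.9, 0.0]
time_s: 26.05
tool_pos: [0.561, 0.0229, 0.0703]
contact_force: [-0.4, -0.3, -0.9]
time_s: 26.25
tool_pos: [0.5613, 0.0229, 0.0701]
contact_force: [-2.2, 0.1, 0.2]
```

```bash
python3 -m handwheel '[[0,0,0,0.05,0,0,0],[0,0,0,0,0,0,0]]' | grep -E "time|pos|contact"
python3 -m handwheel '[[0,0,0,0.03,0,0,0],[0,0,0,0,0,0,0],[0,0,0,0,0,0,0]]' | grep -E "time|pos|contact"
```

```text
time_s: 26.45
tool_pos: [0.5615, 0.0229, 0.07]
contact_force: [-3.7, -0.3, 1.7]
time_s: 26.75
tool_pos: [0.5617, 0.0228, 0.07]
contact_force: [-5.2, -1.0, 1.9]
```

```bash
python3 -m handwheel '[[0,0,0,-0.1,-0.01,0,0],[0,0,0,-0.3,-0.03,0,0],[0,0,0,-0.5,-0.04,0,0],[0,0,0,-0.8,-0.06,0,0],[0,0,0,0,0,1,0]]' | grep -E "time|pos|contact"
python3 -m handwheel '[[0,0,0,0,0,3,0],[0,0,0,0,0,4,0],[0,0,0,0,0,4,0],[0,0,0,0,0,2,0],[0,0,0,-1.2,-4.2,0,0]]' | grep -E "time|pos|contact"
python3 -m handwheel '[[0,0,0,-1.2,-4.2,0,0],[0,0,0,-1.2,-4.2,0,0],[0,0,0,-1.2,-4.2,0,0],[0,0,0,-1.2,-4.2,0,0],[0,0,0,-1.2,-4.2,0,0]]' | grep -E "time|pos|contact"
python3 -m handwheel '[[0,0,0,-1.2,-4.2,0,0],[0,0,0,0,0,-1.5,0],[0,0,0,0,0,-2.5,0],[0,0,0,0,0,0,0],[0,0,0,0,0,0,0]]' | grep -E "time|pos|contact"
python3 -m handwheel '[[0,0,0,0,0,0,0],[0,0,0,0,0,0,0],[0,0,0,0,0,0,0],[0,0,0,0,0,0,0]]' | grep -E "time|pos|contact|ori"
python3 - <<'E'
from h import *
s=ctrl.read_state();t=vision.capture('top');save(t,'t2');print(s['tool_pos'],(np.array([.4605,-.2767])-s['tool_pos'][:2])*100)
for l,z in (('substrate',.018),):
    for k in range(len(models.masks_of(l,t))): print(l,rect(t,l,z,None,k))
E
```

```text
time_s: 27.25
tool_pos: [0.5438, 0.0214, 0.0797]
contact_force: [0.0, 0.3, -0.3]
time_s: 27.75
tool_pos: [0.538, -0.0149, 0.2144]
contact_force: [1.3, 0.1, -1.6]
time_s: 28.25
tool_pos: [0.4733, -0.2321, 0.2113]
contact_force: [0.1, 0.4, -0.3]
time_s: 28.75
tool_pos: [0.4618, -0.2724, 0.171]
contact_force: [-0.1, 0.3, -0.4]
time_s: 29.15
tool_pos: [0.4621, -0.2724, 0.1708]
orientation: [0.209, 0.978, 0.0, 0.0]
contact_force: [-0.6, 0.8, -0.3]
[ 0.46207427 -0.27240259  0.1707746 ] [-0.15742717 -0.42974107]
substrate ((598.3, 28.2), array([70.5, 89.9]), 5.2)
```

```bash
python3 -m handwheel '[[0,0,0,-0.15,-0.43,-2,0],[0,0,0,0,0,-2,0],[0,0,0,0,0,-1.8,0],[0,0,0,0,0,0,0],[0,0,0,0,0,0,0]]' | grep -E "time|pos|contact"
python3 -m handwheel '[[0,0,0,0,0,0,0],[0,0,0,0,0,0,0],[0,0,0,0,0,0,0],[0,0,0,0,0,0,0]]' | grep -E "time|pos|contact"
python3 - <<'E'
from h import *
s=ctrl.read_state();p=vision.capture('wrist');save(p,'w8');im=cv2.imread('pics/w8.png');cv2.imwrite('pics/w8c.png',cv2.resize(im[130:330,180:390],None,fx=2.8,fy=2.8,interpolation=cv2.INTER_CUBIC))
print(topix(p,[[.4605,-.2767,.045],np.array(s['tool_pos'])-[0,0,.0575]],s))
E
```

```text
time_s: 29.8
tool_pos: [0.4602, -0.2769, 0.1125]
contact_force: [-0.2, -0.2, -1.1]
time_s: 30.2
tool_pos: [0.4605, -0.2768, 0.1127]
contact_force: [0.2, 0.3, -0.6]
[[284.43470808 224.24650818]
 [284.37162375 229.72547984]]
```

View pics/w8c.png

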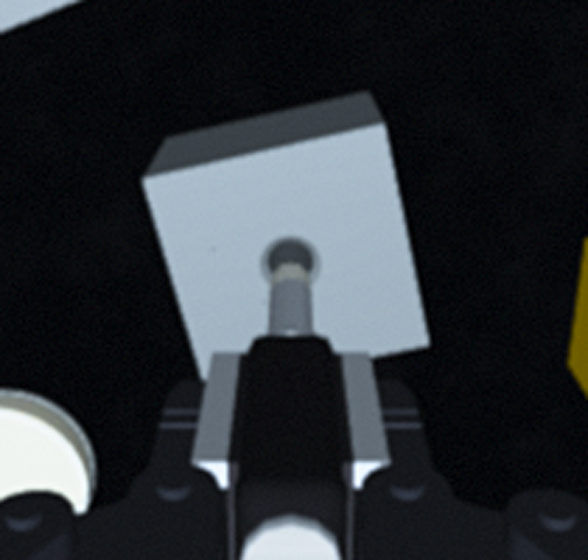

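The tip is centred over the hole at crop (290,258). Insert.

```bash
python3 -m handwheel '[[0,0,0,0,0,-0.6,0],[0,0,0,0,0,-0.6,0],[0,0,0,0,0,-0.5,0],[0,0,0,0,0,-0.5,0],[0,0,0,0,0,0,0]]' | grep -E "time|pos|contact"
python3 -m handwheel '[[0,0,0,0,0,-0.5,0],[0,0,0,0,0,-0.5,0],[0,0,0,0,0,-0.5,0],[0,0,0,0,0,-0.5,0],[0,0,0,0,0,0,0]]' | grep -E "time|pos|contact"
```

```text
time_s: 30.75
tool_pos: [0.4597, -0.2764, 0.0894]
contact_force: [-0.1, 0.0, -1.6]
time_s: 31.25
tool_pos: [0.4598, -0.2765, 0.0695]
contact_force: [0.4, -0.1, -0.0]
```

```bash
python3 -m handwheel '[[0,0,0,0,0,-0.3,0],[0,0,0,0,0,-0.1,0],[0,0,0,0,0,0,0]]' | grep -E "time|pos|contact"
python3 -m handwheel '[[0,0,0,0,0,0,20],[0,0,0,0,0,0,30],[0,0,0,0,0,0,60],[0,0,0,0,0,0,100],[0,0,0,0,0,0,100]]' 
python3 -m handwheel '[[0,0,0,0,0,0,100],[0,0,0,0,0,0,100],[0,0,0,0,0,0,100],[0,0,0,0,0,0.5,100],[0,0,0,0,0,1,100]]'
```

```text
time_s: 31.55
tool_pos: [0.4603, -0.2767, 0.0662]
contact_force: [-0.4, 0.3, -0.7]
time_s: 32.05
tool_pos: [0.4603, -0.2767, 0.0664]
orientation: [0.209, 0.978, 0.0, 0.0]
contact_force: [0.3, -0.5, -1.4]
gripper_width: 0.798
gripper_force: 0.0
time_s: 32.55
tool_pos: [0.4598, -0.2765, 0.0814]
orientation: [0.209, 0.978, 0.0, -0.001]
contact_force: [-0.2, -0.8, 1.1]
gripper_width: 1.003
gripper_force: 0.0
```

```bash
python3 -m handwheel '[[0,0,0,0,0,3,100],[0,0,0,0,0,4,100],[0,0,0,0,0,4,100],[0,0,0,0,0,4,100],[0,0,0,0,0,0,100]]' 
python3 -m handwheel '[[0,0,0,0,0,0,100],[0,0,0,0,0,0,100],[0,0,0,0,0,0,100],[0,0,0,0,0,0,100]]'
python3 - <<'E'
from h import *
s=ctrl.read_state();p=vision.capture('wrist');t=vision.capture('top')
for l in ('substrate',):print(rect(t,l,.018,None))
a=cv2.resize(p['image'][120:300,180:400],None,fx=2,fy=2);b=cv2.resize(t['image'][130:220,220:370],None,fx=3,fy=3)
H=max(a.shape[0],b.shape[0]);f=lambda x:cv2.copyMakeBorder(x,0,H-x.shape[0],0,0,cv2.BORDER_CONSTANT)
save({'image':cv2.resize(np.hstack([f(a),f(b)]),(780,312))},'end')
E
```

```text
time_s: 33.05
tool_pos: [0.4628, -0.2789, 0.2372]
orientation: [0.21, 0.978, -0.0, 0.005]
contact_force: [0.6, -0.6, 0.3]
gripper_width: 1.0
gripper_force: 0.0
time_s: 33.45
tool_pos: [0.4597, -0.2765, 0.2303]
orientation: [0.209, 0.978, -0.0, -0.001]
contact_force: [-0.1, 0.2, -0.1]
gripper_width: 0.996
gripper_force: 0.0
((598.5, 28.3), array([70. , 89.9]), 5.2)
```

View pics/end.png

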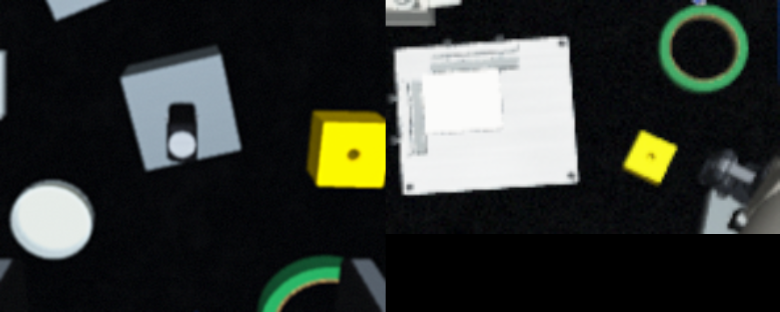

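The tool stands upright in the large grey block, with its cap at (182,145) in the left half. The plate at (463,100) in the right half sits snug against both bars, and the gripper is clear. Handing in.

```bash
python3 -c "
from station import ctrl
print(ctrl.close_job())"
```

```text
the job is handed in; nothing more can be done
None
```

I handed the job in at about 33 s: the ceramic plate was pressed at about 5 N against the far bar, then the left bar, then the far bar again. It looks flush with both in the last pictures, and the tool stands released in its large grey holder; the judge's result was not shown.

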